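# Send the sculpture's figure round the bend

## Task

On the base of a small kinetic sculpture, a turned wooden figure with a round foot stands in one leg of the bent channel and a flat brass disc marks its station in the other leg. Slide the figure along the channel, round the bend and onto the brass disc, without lifting it out of the channel, and leave it standing there upright, its foot over the disc. Leave the square-footed figure that stands in the crook of the bend where it is.

Things in the scene. Friction and masses are not known exactly. Their poses are not given: they have to be found in the camera images.
- figure: The loose figure to move, 175 to 350 g, the only one in the channel. Round polished steel foot (friction on the waxed channel about 0.2), diameter 56, height 14 mm; upright light-wood stem, diameter 22 mm, 14 to 69 mm above its underside; ball head of diameter 26 mm, top at 93 mm. Origin: centre of its underside, z up. Not its twin on the table.
- track: Fixed dark wood board 280x280x10 mm, origin under its centre, z up, with a walled L channel 64 mm wide. Floor at z 10, walls 10 thick, tops at z 26 mm. Centre line in its own x, y (mm): leg A on y=-90 from end wall x=110 to x=-10; quarter bend, radius 80 about (-10,-10), to (-90,-10); leg B on x=-90 up to end wall y=110. Figure starts on the centre line at x (leg A) or y (leg B) of 20 to 65.
- disc: The station: a brass disc of diameter 48 mm lying flush in the channel floor, only a mark, with no edge to catch on. It lies on the centre line of the leg that the figure is not in, at x (leg A) or y (leg B) of 20 to 65 mm in the board's axes. Origin: its centre.
- square_figure: Bystander to leave alone: a loose figure with a square steel foot 56 mm wide, a tapering wooden body and a ball head, 102 mm tall, standing on the board in the crook of the bend, outside the channel. Origin: centre of its underside.

How it is judged:
On the way:
1. the figure is in the bend, standing in the channel (x of figure in the frame of track below -0.04 m and y of figure in the frame of track below -0.04 m and z of figure in the frame of track below 0.018 m), for 0.1 s.
At the end, for the whole second after the job is handed in: The figure stands still and upright (within about 6 degrees) on the channel floor, its centre within 15 mm of the brass disc's centre (horizontal distance between figure and disc below 0.015 m and z of figure in the frame of track below 0.014 m and angle between figure's own z axis and vertical below 0.1 rad and linear speed of figure below 0.02 m/s); the robot touches nothing.
It fails at once if the figure is lifted out of the channel (its underside above the wall tops) (z of figure in the frame of track above 0.026 m).
It fails at once if the square-footed figure is moved by more than 25 mm or knocked over (distance of square_figure from where it was at the start of the episode above 0.025 m or angle between square_figure's own z axis and vertical above 0.5 rad).
It also fails if it takes over 37 s, if anything falls off the work surface, if the arm or the gripper's body presses on something with over 40 N, if the wrist force passes 120 N, or if a joint passes its speed limit or range.

## Robot

A 6-joint arm with a two-finger parallel gripper is mounted at the origin on the work surface. World frame = base frame: x ahead of the robot, y to its left, z up, the work surface at z = 0. Lengths are in m, angles in rad, forces in N, time in s.
With the tool pointing down it reaches from about 0.25 to 0.775 m from the base axis. Payload 4 kg.
Tool frame: the origin (TCP) lies at the very end of the fingers, on their centre line; the grasp point (between the pads) lies 19 mm behind it (robot.pinch_z is the distance from the TCP to the grasp point, in m); z points along the fingers, y is the line along which they close (so a half turn about z gives the same grasp; the last joint's range is limited). The gripper opens to 94 mm and grips with 3 to 60 N. Pads are 16 mm wide; open, the fingers measure 119 mm over their backs; the gripper's body (75 mm by 177 mm) begins 78 mm behind the grasp point.
Start: joints at [1.209, 0.087, 1.371, -0, 1.684, -0.103], TCP at [0.141, 0.532, 0.206] pointing down, gripper open.
Joint ranges: [-3.1, 3.1], [-0.76, 2.03], [0.27, 2.55], [-1.08, 4.22], [0.17, 2.65], [-2.57, 2.57]. Speed limits (rad/s): [2.79, 2.79, 3.14, 3.14, 3.14, 3.14].

## Interface

Orientations are given as [roll, pitch, yaw] about the fixed x, y, z axes, in that order (R = Rz(yaw) Ry(pitch) Rx(roll)).
In Python, from bench import robot gives the robot as it stands.
- The arm moves only by the tool arm_command, never from a script. Its argument "targets" is one flat list of numbers, 7 for each row, row after row: the turn, a rotation vector about the tool's x, y, z in degrees, then the shift along the tool's x, y, z in mm, then the closure, from -1 (fully open) to 1 (shut). In form: [ax, ay, az, x, y, z, hand, ax, ay, az, x, y, z, hand, ...]. A call has 1 to 20 rows; each row is the pose to reach, as a shift and turn from the pose commanded when the call began, along the tool's axes at that moment; what a row does not reach only later rows make up. A row lasts 1/10 s, in which the tool goes at most 50 mm and 8.59 degrees, less where a joint would pass 70% of its speed; a pose out of reach is approached as far as the arm can. A call with a gripper value outside its range is refused whole. The fingers move at their own pace and stop on an object; the grip force is fixed at half the most. Time passes only in rows, so rows that repeat a pose let the fingers close. It gives the time, the measured TCP pose, the force, the opening and the grip force at its end, in the units of the state.
- robot.get_obs(): the state, without advancing time (a new reading comes with each control period).
- robot.snapshot(name): name is "side" or "top"; returns a dict with "color" (400x640x3 uint8, red, green, blue), "range_z" (400x640 float32, m along the optical axis (not along the pixel's ray), 0 where there is no reading), "fx", "fy", "cx", "cy" (pixels), "T" (4x4, takes a point from camera to world coordinates). Camera axes: x right, y down, z forward; pixel columns grow to the right and rows downward; lengths in m; the calibration is good to about 2 mm. A picture is of the moment at which its call begins.
- robot.close_job(): hands the job in; it is judged then, once.
The state is a dict: "time": time; "joint_positions": joint angles; "qvel": joint speeds; "joint_torque": joint torques, N m; "tool_pos": TCP position; "ee_rot": TCP orientation; "wrist_force": force on the tool from outside, world axes, zero at the start; "wrist_torque": the same for the moment, N m; "width": finger opening in m; "finger_force": force on a finger pad.
Only numpy, scipy, OpenCV 4.12 (cv2) and the standard library are available. Lean on these libraries where they do the work, as an engineer would, in place of code of your own. Each camera call takes 0.05 s, during which the arm holds its last target. There are 200 camera calls.

## Working session

There is one attempt and no reset: what is moved stays moved. The work goes in short steps, Python scripts to look and compute and a tool call to move; the robot and the scene stay as the last step left them, time stands still between calls to the robot, and variables do not carry over. Pictures are saved under pics/ and viewed, at most 10 in all, crops included, and the job is handed in when it is done.

Besides the shell and the picture viewer there is one more tool, called after "Request:" by a JSON object that holds its "op" and its "data", one argument or row to a line. arm_command: Moves the arm, as the interface text tells. Its arguments: {"type":"object","properties":{"targets":{"type":"array"}},"required":["targets"]}

```bash
mkdir -p pics
python3 - <<'E'
from bench import robot
import cv2,numpy as np
for n in("top","side"):
    s=robot.snapshot(n);cv2.imwrite(f"pics/{n}0.png",s["color"][:,:,::-1]);np.savez(f"{n}0.npz",**s)
    print(n,s["fx"],s["cx"],s["cy"],s["T"].round(3).tolist())
o=robot.get_obs();print(o["time"],o["tool_pos"],o["ee_rot"],o["width"])
E
```

```text
top 476.1183347460456 318.4797487674473 197.02498980963955 [[-0.016, -0.996, 0.089, 0.442], [-1.0, 0.016, 0.004, 0.027], [-0.006, -0.089, -0.996, 0.788], [0.0, 0.0, 0.0, 1.0]]
side 371.17721084851155 317.2822584359739 201.080059011633 [[-0.793, -0.402, 0.457, 0.216], [-0.609, 0.543, -0.578, 0.417], [-0.016, -0.737, -0.676, 0.472], [0.0, 0.0, 0.0, 1.0]]
0.1 [0.14059448 0.53121203 0.20444424] [-3.13964265e+00 -1.75029891e-04  2.88279666e+00] 0.09401794698084391
```

View pics/top0.png

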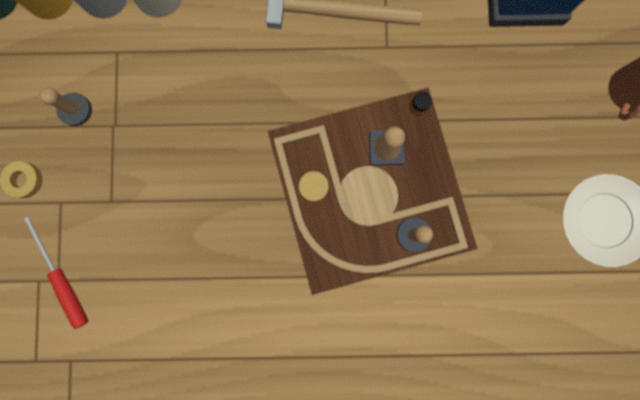

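View pics/side0.png

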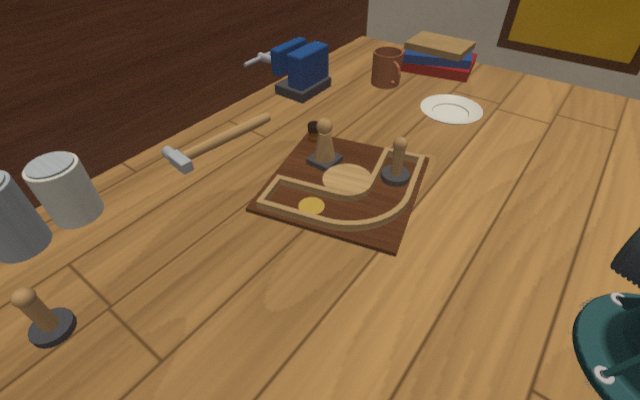

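The top view shows the board with corners near (269,131), (429,89), (477,247) and (312,294). The round figure's foot is at (414,235) in leg A, the disc at (313,186) in leg B and the square figure at (387,147). The twin, on the table at (73,108), is not the one to move. The side view agrees: figure near (396,170), disc near (312,206).

```bash
cat > h.py <<'E'
import numpy as np,cv2
def ray(s,uv,z):
    uv=np.atleast_2d(uv).astype(float)
    d=np.c_[(uv[:,0]-s["cx"])/s["fx"],(uv[:,1]-s["cy"])/s["fy"],np.ones(len(uv))]@s["T"][:3,:3].T
    o=s["T"][:3,3]; return (o+d*((z-o[2])/d[:,2])[:,None])[:,:2]
def blob(m,win):
    k=np.zeros(m.shape,np.uint8);x0,y0,x1,y1=win;k[y0:y1,x0:x1]=m[y0:y1,x0:x1]
    c=max(cv2.findContours(k,0,2)[0],key=cv2.contourArea);return c.reshape(-1,2)
E
python3 - <<'E'
from h import *
s=dict(np.load("top0.npz"));c=s["color"];hsv=cv2.cvtColor(c,cv2.COLOR_RGB2HSV)
H,S,V=cv2.split(hsv)
print([hsv[y,x].tolist() for x,y in((290,140),(440,190),(340,205),(405,235),(313,186),(375,135),(424,234),(250,200),(288,200))])
dark=((V<115)).astype(np.uint8)
dark=cv2.morphologyEx(dark,cv2.MORPH_CLOSE,np.ones((9,9)))
b=blob(dark,(255,75,490,305));P=ray(s,b,.01).astype(np.float32)
r=cv2.minAreaRect(P);print("rect",r, cv2.boxPoints(r).round(4).tolist())
y=((H>18)&(H<32)&(S>110)&(V>130)).astype(np.uint8)
for n,m,w,z in(("disc",y,(298,168,332,204),.01),("foot",((H>85)&(H<125)&(V<130)).astype(np.uint8),(390,212,440,258),.024),("sq",((H>85)&(H<125)&(V<130)).astype(np.uint8),(360,122,412,170),.024)):
    q=blob(m,w);p=ray(s,q,z).astype(np.float32);print(n,len(q),cv2.minEnclosingCircle(p),cv2.minAreaRect(p))
E
```

```text
[[19, 98, 149], [11, 125, 92], [19, 97, 152], [107, 25, 91], [22, 114, 185], [108, 29, 87], [19, 99, 168], [17, 121, 120], [11, 132, 95]]
rect ((0.520783543586731, -0.043017685413360596), (0.28507691621780396, 0.3512049615383148), 12.665872573852539) [[0.3431999981403351, 0.09709999710321426], [0.420199990272522, -0.24560000002384186], [0.6984000205993652, -0.18310000002384186], [0.6212999820709229, 0.15960000455379486]]
disc 43 ((0.5303336977958679, 0.03864084556698799), 0.024859735742211342) ((0.530519425868988, 0.03811844438314438), (0.04774158075451851, 0.047996021807193756), 89.07493591308594)
foot 60 ((0.4478350877761841, -0.12078358232975006), 0.02647428773343563) ((0.4477156698703766, -0.11777065694332123), (0.05103548988699913, 0.04611612856388092), 3.41449236869812)
sq 71 ((0.5889247059822083, -0.08140826225280762), 0.03578229621052742) ((0.5899661183357239, -0.08167267590761185), (0.05357478931546211, 0.05272071436047554), 89.0484619140625)
```

Run:
```python
from h import *
s=dict(np.load("top0.npz"));c=s["color"];H,S,V=cv2.split(cv2.cvtColor(c,cv2.COLOR_RGB2HSV))
dark=((H<14)&(V<112)).astype(np.uint8)
dark=cv2.morphologyEx(dark,cv2.MORPH_OPEN,np.ones((3,3)))
dark=cv2.morphologyEx(dark,cv2.MORPH_CLOSE,np.ones((13,13)))
b=blob(dark,(255,75,490,305));r=cv2.minAreaRect(ray(s,b,.01).astype(np.float32))
P=cv2.boxPoints(r);print(r[1],P.round(4).tolist())
C=np.array(r[0]);
O=P[np.argmin(P[:,0])]  # bend corner? lowest world x
A=P[np.argmin(P[:,1])]  # largest image right
print("O",O,"A",A)
ex=(A-O)/np.linalg.norm(A-O);ey=np.array([-ex[1],ex[0]])
def tr(p):d=np.array(p)-C;return (d@ex*1e3,d@ey*1e3)
head=ray(s,[424,234],.09)[0]
hc=blob(((H>14)&(H<24)&(V>125)&(S<130)).astype(np.uint8),(412,222,436,246)) 
hc=ray(s,cv2.minEnclosingCircle(hc)[0],.09)[0]
for n,p in(("disc",(.5304,.0384)),("foot",(.4478,-.1195)),("head",head),("headc",hc),("sq",(.5895,-.0815))):print(n,p,tr(p))
th=np.arctan2(ex[1],ex[0]);print("C",C,"ang",np.degrees(th))
for q in((45,-90),(-10,-90),(-90,-10),(-90,40)):print(q,C+(ex*q[0]+ey*q[1])/1e3)
```

```text
(0.2768225371837616, 0.27703624963760376) [[0.35510000586509705, 0.04360000044107437], [0.4242999851703644, -0.22460000216960907], [0.6923999786376953, -0.15549999475479126], [0.6230999827384949, 0.1128000020980835]]
O [0.3550942  0.04360382] A [ 0.42431092 -0.22464629]
disc (0.5304, 0.0384) (np.float64(-89.67967563275234), np.float64(30.03461764053172))
foot (0.4478, -0.1195) (np.float64(42.57519650157553), np.float64(-89.39662575676375))
head [ 0.4474618  -0.12339792] (np.float64(46.26499975555338), np.float64(-90.69798772414336))
headc [ 0.44788704 -0.12414264] (np.float64(47.09234166426686), np.float64(-90.47229136662553))
sq (0.5895, -0.0815) (np.float64(41.18370510485038), np.float64(57.30359869644712))
C [ 0.52372414 -0.05593957] ang -75.531525
(45, -90) [ 0.44782159 -0.12199866]
(-10, -90) [ 0.43407999 -0.06874297]
(-90, -10) [0.49155503 0.02870763]
(-90, 40) [0.5399693 0.0412   ]
```

Request:
{"op": "arm_command", "data": {
  "targets": [0, 0, -29.3, -464, -554, 20, -1, 0, 0, -29.3, -464, -554, 20, -1, 0, 0, -29.3, -464, -554, 20, -1, 0, 0, -29.3, -464, -554, 20, -1, 0, 0, -29.3, -464, -554, 20, -1, 0, 0, -29.3, -464, -554, 20, -1, 0, 0, -29.3, -464, -554, 20, -1, 0, 0, -29.3, -464, -554, 20, -1, 0, 0, -29.3, -464, -554, 20, -1, 0, 0, -29.3, -464, -554, 20, -1, 0, 0, -29.3, -464, -554, 20, -1, 0, 0, -29.3, -464, -554, 20, -1, 0, 0, -29.3, -464, -554, 20, -1, 0, 0, -29.3, -464, -554, 20, -1, 0, 0, -29.3, -464, -554, 20, -1, 0, 0, -29.3, -464, -554, 20, -1, 0, 0, -29.3, -464, -554, 20, -1, 0, 0, -29.3, -464, -554, 20, -1, 0, 0, -29.3, -464, -554, 20, -1, 0, 0, -29.3, -464, -554, 20, -1]
}}

```text
time: 2.1
tool_pos: [0.4474, -0.1215, 0.1858]
ee_rot: [-3.141, 0.001, -2.887]
wrist_force: [0.8, -0.3, -0.5]
width: 0.0944
finger_force: 0.0
```

Request:
{"op": "arm_command", "data": {
  "targets": [0, 0, 0, 0, 0, 40, -1, 0, 0, 0, 0, 0, 80, -1, 0, 0, 0, 0, 0, 115, -1, 0, 0, 0, 0, 0, 140, -1, 0, 0, 0, 0, 0, 148, -1, 0, 0, 0, 0, 0, 148, -1, 0, 0, 0, 0, 0, 148, 0, 0, 0, 0, 0, 0, 148, 0.3, 0, 0, 0, 0, 0, 148, 1, 0, 0, 0, 0, 0, 148, 1, 0, 0, 0, 0, 0, 148, 1, 0, 0, 0, 0, 0, 148, 1, 0, 0, 0, 0, 0, 148, 1, 0, 0, 0, 0, 0, 148, 1]
}}

```text
time: 3.5
tool_pos: [0.4475, -0.1226, 0.0374]
ee_rot: [3.141, -0.0, -2.889]
wrist_force: [-0.1, -0.5, -0.1]
width: 0.0333
finger_force: 0.0
```

Run:
```python
from bench import robot
import cv2
s=robot.snapshot("side");cv2.imwrite("pics/g.png",cv2.resize(s["color"][90:260,230:450,::-1],None,fx=3,fy=3))
o=robot.get_obs();print(o["time"],o["tool_pos"],o["width"],o["finger_force"],o["wrist_force"])
```

```text
3.55 [ 0.44748549 -0.12258693  0.03739126] 0.029124734606102695 0.0 [-0.14606104  0.10329699  0.31076055]
```

View pics/g.png

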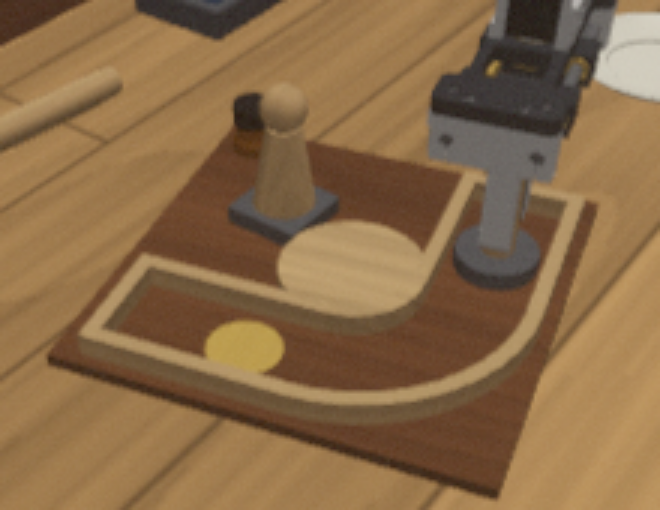

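The fingers straddle the stem (crop about (500,220)) with the foot on the floor, and they are still closing.

Request:
{"op": "arm_command", "data": {
  "targets": [0, 0, 0, 0, 0, 0, 1, 0, 0, 0, 0, 0, 0, 1, 0, 0, 0, 0, 0, 0, 1, 0, 0, 0, 0, 0, 0, 1, 0, 0, 0, 0, 0, 0, 1]
}}

```text
time: 4.05
tool_pos: [0.4475, -0.1226, 0.0374]
ee_rot: [3.142, 0.0, -2.889]
wrist_force: [0.6, -1.3, -0.9]
width: 0.0246
finger_force: 30.0
```

Request:
{"op": "arm_command", "data": {
  "targets": [0, 0, 0, 0, 10, 0, 1, 0, 0, 0, 0, 22, 0, 1, 0, 0, 0, 0, 34, 0, 1, 0, 0, 0, 0, 46, 0, 1, 0, 0, 0, 0, 55, 0, 1, 0, 0, 0, -1.2, 69, 0, 1, 0, 0, 0, -4.8, 82.4, 0, 1, 0, 0, 0, -10.7, 95, 0, 1, 0, 0, 0, -18.7, 106.4, 0, 1, 0, 0, 0, -23.4, 111.6, 0, 1, 0, 0, 0, -23.4, 111.6, 0, 1, 0, 0, 0, -23.4, 111.6, 0, 1, 0, 0, 0, -23.4, 111.6, 0, 1]
}}

```text
time: 5.35
tool_pos: [0.4421, -0.0088, 0.0374]
ee_rot: [3.141, -0.0, -2.889]
wrist_force: [-0.1, 0.3, -0.9]
width: 0.0246
finger_force: 30.0
```

Run:
```python
from bench import robot
import cv2
s=robot.snapshot("side");cv2.imwrite("pics/g2.png",cv2.resize(s["color"][90:260,230:450,::-1],None,fx=3,fy=3))
```

```text
(no output)
```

View pics/g2.png

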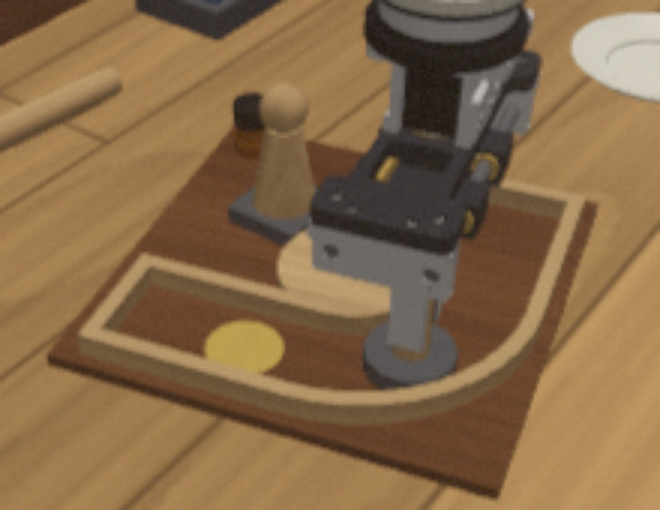

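The figure stands upright in the bend, foot at crop (410,352), on the channel floor.

Request:
{"op": "arm_command", "data": {
  "targets": [0, 0, 0, -10.7, 8.9, 0, 1, 0, 0, 0, -22.8, 15.9, 0, 1, 0, 0, 0, -35.9, 20.7, 0, 1, 0, 0, 0, -47, 22.8, 0, 1, 0, 0, 0, -56.6, 23.4, 0, 1, 0, 0, 0, -68, 23.4, 0, 1, 0, 0, 0, -80, 23.4, 0, 1, 0, 0, 0, -90, 23.4, 0, 1, 0, 0, 0, -97, 23.4, 0, 1, 0, 0, 0, -97, 23.4, 0, 1, 0, 0, 0, -97, 23.4, 0, 1, 0, 0, 0, -97, 23.4, 0, 0.3, 0, 0, 0, -97, 23.4, 0, 0, 0, 0, 0, -97, 23.4, 0, -0.3, 0, 0, 0, -97, 23.4, 0, -0.3, 0, 0, 0, -97, 23.4, 0, -0.3, 0, 0, 0, -97, 23.4, 0, -0.3, 0, 0, 0, -97, 23.4, 0, -0.3]
}}

```text
time: 7.2
tool_pos: [0.5304, 0.0383, 0.0375]
ee_rot: [3.142, 0.0, -2.889]
wrist_force: [-0.5, -0.4, 0.3]
width: 0.0614
finger_force: 0.0
```

Open to 61 mm; now straight up, then back to the side to clear the view.

Request:
{"op": "arm_command", "data": {
  "targets": [0, 0, 0, 0, 0, -15, -0.3, 0, 0, 0, 0, 0, -40, -0.3, 0, 0, 0, 0, 0, -70, -0.3, 0, 0, 0, 0, 0, -110, -0.3, 0, 0, 0, 0, 0, -150, -0.3, 0, 0, 0, 0, 0, -170, -0.3, 0, 0, 0, 0, 50, -170, -0.3, 0, 0, 0, 0, 100, -170, -0.3, 0, 0, 0, 0, 150, -170, -0.3, 0, 0, 0, 0, 200, -170, -0.3, 0, 0, 0, 0, 250, -170, -0.3, 0, 0, 0, 0, 250, -170, -0.3, 0, 0, 0, 0, 250, -170, -0.3, 0, 0, 0, 0, 250, -170, -0.3]
}}

```text
time: 8.6
tool_pos: [0.4682, 0.2794, 0.2074]
ee_rot: [-3.141, -0.0, -2.89]
wrist_force: [-0.2, -0.3, 0.0]
width: 0.061
finger_force: 0.0
```

Run:
```python
from bench import robot
import cv2,numpy as np
from h import *
s=robot.snapshot("top");c=s["color"];H,S,V=cv2.split(cv2.cvtColor(c,cv2.COLOR_RGB2HSV))
cv2.imwrite("pics/e.png",cv2.resize(c[80:300,250:490,::-1],None,fx=2.5,fy=2.5))
m=((H>85)&(H<125)&(V<130)).astype(np.uint8)
for w in((285,155,340,215),(360,122,412,170)):
    p=ray(s,blob(m,w),.024).astype(np.float32);print(cv2.minEnclosingCircle(p))
s=robot.snapshot("side");cv2.imwrite("pics/f.png",cv2.resize(s["color"][90:260,230:450,::-1],None,fx=3,fy=3))
```

```text
((0.5298510789871216, 0.0393042266368866), 0.026310322806239128)
((0.5889258980751038, -0.08136054873466492), 0.035748980939388275)
```

View pics/e.png

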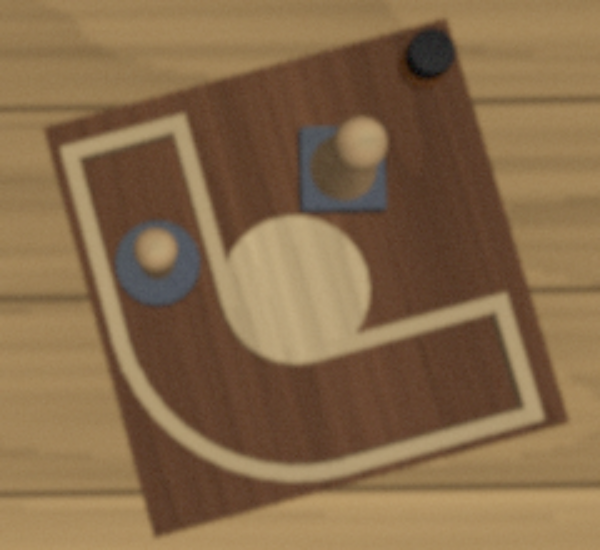

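View pics/f.png

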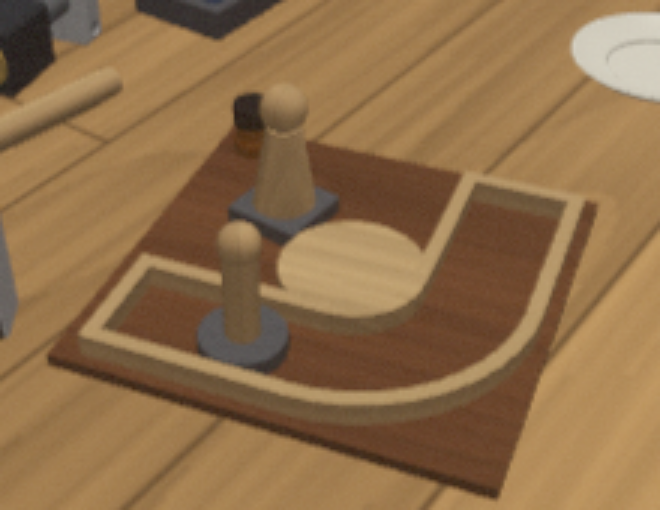

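Both views show the figure upright in leg B, with its foot covering the disc (top crop (157,263), side crop (243,338)) and about 1 mm off its centre. The square figure has not moved.

```bash
python3 -c "
from bench import robot
print(robot.close_job())"
```

```text
the job is handed in; nothing more can be done
None
```

The figure was slid round the bend and left standing upright on the brass disc, about 1 mm off its centre by the top camera; the square-footed figure did not move, and I handed the job in at about 9 s, with no verdict returned.

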